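# Back off the knurled collar and slide the painted plaque home

## Robot

A 7-joint arm with a two-finger parallel gripper is mounted at the origin on the work surface. World frame = base frame: x ahead of the robot, y to its left, z up, the work surface at z = 0. Lengths are in m, angles in rad, forces in N, time in s.
With the tool pointing down it reaches from about 0.4 to 0.875 m from the base axis. Payload 6.5 kg.
Tool frame: the origin (TCP) lies midway between the tips of the shut fingers; the grasp point (between the pads) lies 19 mm behind it (grip_point_offset is the distance from the TCP to the grasp point, in m); z points along the fingers, y is the direction in which the jaws open and shut (so a half turn about z gives the same grasp; the last joint's range is limited). The gripper opens to 88 mm and grips with 3 to 60 N. Pads are 18 mm wide; open, the fingers measure 123 mm over their backs; the gripper's body (75 mm by 187 mm) begins 45 mm behind the grasp point.
Start: joints at [1.256, 0.536, -0.004, 1.538, 0.003, 1.067, -0.071], TCP at [0.16, -0.63, 0.239] pointing down, gripper open.
Joint ranges: [-2.7, 2.7], [-0.37, 2.16], [-1.27, 1.26], [0.24, 2.4], [-1.31, 4.45], [0.19, 1.91], [-2.76, 2.76]. Speed limits (rad/s): [2.39, 2.39, 3.14, 3.14, 3.14, 3.14, 3.14].

## Interface

Orientations are given as a rotation vector (axis times angle).
In Python, from rig import sense, read_camera, hand_in, recognise, grip_point_offset gives the robot as it stands.
- The arm moves only by the tool drive_tool, never from a script. Its argument "steps" is a list of rows, each a list of 2 entries, a list of its own where there are three numbers: the shift along the tool's x, y, z in m, then the turn, a rotation vector about the tool's x, y, z in rad. In form: [[[dx, dy, dz], [ax, ay, az]], ...]. A call has 1 to 8 rows; each row shifts and turns the commanded pose from where the row before left it, along the tool's axes as they then stand; what a row does not reach is not made up. A row lasts 1/10 s, in which the tool goes at most 50 mm and 8.59 degrees, less where a joint would pass 70% of its speed; a pose out of reach is approached as far as the arm can. A call is refused whole if a number of a shift passes 0.05 or a number of a turn 0.15, either way. A call with a gripper value outside its range is refused whole. "claw" is the closure, from 0 (fully open) to 1 (shut), set as the call begins (left out, the last holds). The fingers move at their own pace and stop on an object; the grip force is fixed at half the most. Time passes only in rows, so rows that do not move let the fingers close. It gives the time, the measured TCP pose, the force and the opening at its end, in the units of the state.
- sense(): the state, without advancing time (a new reading comes with each control period).
- read_camera(name): name is "scene" or "top" or "wrist"; returns a dict with "color" (384x512x3 uint8, red, green, blue), "z_map" (384x512 float32, m along the optical axis (not along the pixel's ray), 0 where there is no reading), "vfov" (degrees; the focal length in pixels is half the picture's height over the tangent of half this angle, whatever the lens; pixels are square), "cx", "cy" (the principal point, pixels), "cam_to_world" (4x4, takes a point from camera to world coordinates); the wrist camera has in their place "hand_eye" (4x4, takes a point from camera to tool coordinates, whose origin is the TCP and whose axes are the flange's). Camera axes: x right, y down, z forward; pixel columns grow to the right and rows downward; lengths in m; the calibration is good to about 2 mm. The wrist camera is an equidistant fisheye: a pixel r from the principal point sees the ray r / f radians off the axis. A picture is of the moment at which its call begins: read the wrist's pose just before it.
- hand_in(): hands the job in, once; it reports no verdict.
Trained networks look in the newest picture that a camera, given by its name, has taken for a name from the list of things; names that differ only in an ending like _2 or _b are one class to them, and where a whole thing is asked for, a point or a joint stands for the part that bears it (a point fixed in the world has none). Each returns a list of dicts, best first, with "conf" (0 to 1); they miss things now and then, are a little off and sometimes report something else, mostly with a low value. They report only what shows in the picture. A call takes as long as a camera call. They do not tell look-alikes from the thing itself.
- recognise(camera, query): "point" ([row, column] in pixels, amid what is visible of it).
The state is a dict: "time": time; "joint_positions": joint angles; "joint_velocities": joint speeds; "joint_torque": joint torques, N m; "eef_pos": TCP position; "tcp_rot": TCP orientation; "force": force on the tool from outside, world axes, zero at the start; "torque": the same for the moment, N m; "finger_gap": finger opening in m.
Only numpy, scipy, OpenCV 4.12 (cv2) and the standard library are available. Lean on these libraries where they do the work, as an engineer would, in place of code of your own. Each camera call takes 0.05 s, during which the arm holds its last target.

## Task

Roll a fingertip round the rim of the dark knurled collar, anticlockwise seen from above, until its white dot has come round to the red stripe for the second time, and leave the dot in line with the stripe. That lifts the locating pin out of the mint plaque: then push the plaque along its rails with a fingertip until it is fully home against the grey end stop. Touch lightly, never pinch the collar or lift the plaque, leave everything else where it stands, and finish clear of it all.

Things in the scene. Friction and masses are not known exactly. Their poses are not given: they have to be found in the camera images.
- jig: Fixed plywood jig board, 18 mm thick, x -80 to 140, y -160 to 130 mm; placed anew each time. Origin at table height under the pin; its x points from pin to collar, its y is the way the plaque slides. Two rails 8 mm high, 8 mm wide, at x = -61 and +61, y -105 to 100.
- pin_tip (a point): Lower end of the brass pin (12 mm diameter) under the end of the aluminium hold-down bar. Bar 18 mm wide, 10 thick, jig x -15 to 120, y 0, top 23 mm above this point. The pin starts in the plaque's hole; pin, bar and collar rise 8 mm per turn of the collar. Two turns leave the pin about 7 mm above the plaque.
- collar (a joint): Turn of the collar in rad, growing anticlockwise seen from above (loosening); 0 = dot over stripe, bar tight. Starts 0.4 to 2.2 past the stripe; the dot first comes round at 6.28, the second time at 12.57. Friction 0.05 N m, so a touch of 3 to 10 N turns it; it stays where it is left. Thread ends at 18.85.
- collar_top (a point): Centre of the top face of the dark steel knurled collar, on its vertical axis (jig x 100, y 0). Collar 26 mm tall below this point, radius 30 mm, with 24 upright ribs out to 33 mm; rim free all round. The bar's top is 34 mm below this point; a fixed 12 mm stud stands through it, its tip 100 mm above the table.
- collar_dot (a point): Centre of the white dot (12 mm) on the collar's top, 22 mm from its axis. The red stripe runs along the top of the bar, from the axis towards the pin (jig -x).
- plaque_center (a point): Centre, half-way up, of the loose mint plaque with a lilac tree: 110 mm (x) by 140 (y) by 10 thick, 110 to 220 g, flat on the board between the rails, axes as the jig's. 18 mm square hole 30 mm ahead (+y) of centre. Starts at jig y -30, home on the stop at y +30. Trailing edge, free to push, 70 mm behind.
- paint_pot_mid (a point): Bystander on the jig board: lilac paint pot, 40 mm diameter, 45 mm tall; point half-way up.
- dabber_mid (a point): Bystander on the jig board: sponge dabber standing on its 32 mm head, 60 mm tall; point half-way up.
- squeeze_bottle_mid (a point): Bystander: white squeeze bottle with blue band, 64 mm diameter, 190 mm tall; point 90 mm up.
- tub_mid (a point): Bystander: paper tub, 90 mm across, 85 mm tall; point 45 mm up.
- tape_mid (a point): Bystander: yellow tape roll lying flat, 90 mm across, 20 mm tall; point at its centre.
- jar_mid (a point): Bystander: mint paint jar, 60 mm diameter, 70 mm tall; point half-way up.
- brush_grip (a point): Bystander: brush lying on the table; point on its handle.
- stop_face (a point): Foot of the face of the grey end stop (130 mm wide, 14 mm high), which looks to jig -y; on the board, at jig x 0, y +100 mm.
Mind the look-alikes: they are no part of the job. What is shaped like the part that bears plaque_center but purple or yellow is not meant.

How it is judged:
On the way, in this order (a step that is already met when the one before it is completed fails the run):
1. the collar's dot has come round to the stripe once (value of joint collar above 6 rad), for 0.1 s.
2. dot on the stripe the second time, plaque not yet slid (value of joint collar between 12.22 and 12.92 rad and y of plaque_center in the frame of jig below -0.01 m), for 0.2 s.
3. the plaque is home against the stop (y of plaque_center in the frame of jig above 0.025 m), for 0.2 s.
At the end, for the whole second after the job is handed in: The collar stands two whole turns from zero, dot within 20 degrees of the stripe; the plaque lies flat and at rest on the board within 5 mm of the end stop; the robot touches nothing (value of joint collar between 12.22 and 12.92 rad and y of plaque_center in the frame of jig above 0.025 m and height (world z) of plaque_center below 0.026 m and angle between plaque_center's own z axis and vertical below 0.05 rad and linear speed of plaque below 0.01 m/s).
It fails at once if the collar is pinched or forced (over 35 N) (contact force between the fingers and collar above 35 N).
It fails at once if the plaque is lifted or tipped (height (world z) of plaque_center above 0.033 m or angle between plaque_center's own z axis and vertical above 0.2 rad).
It fails at once if a bystander is moved by more than 20 mm (distance of any of paint_pot_mid, dabber_mid, squeeze_bottle_mid, tub_mid, tape_mid, jar_mid, brush_grip from where it was at the start of the episode above 0.02 m).
It also fails if it takes over 61 s, if anything falls off the work surface, if the arm or the gripper's body presses on something with over 40 N, if the wrist force passes 120 N, or if a joint passes its speed limit or range.

## Working session

There is one attempt and no reset: what is moved stays moved. The work goes in short steps, Python scripts to look and compute and a tool call to move; the robot and the scene stay as the last step left them, time stands still between calls to the robot, and variables do not carry over. Pictures are saved under pics/ and viewed, and the job is handed in when it is done.

Besides the shell and the picture viewer there is one more tool, called after "Request:" as name(argument=value, ...), one argument or row to a line, values as JSON. drive_tool: Moves the arm, as the interface text tells. Its arguments: {"type":"object","properties":{"steps":{"type":"array"},"claw":{"type":"number"}},"required":["steps"]}

```bash
ls; mkdir -p pics
cat > h.py <<'E'
import numpy as np,cv2
from scipy.spatial.transform import Rotation as R
from rig import *
def save(n,c,crop=None,s=1):
    im=c["color"][...,::-1]
    if crop: im=im[crop[0]:crop[1],crop[2]:crop[3]]
    im=cv2.resize(im,None,fx=s,fy=s,interpolation=cv2.INTER_NEAREST)
    cv2.imwrite("pics/"+n+".png",im)
def px2w(c,r,col,z=None):
    H=c["color"].shape[0]; f=H/2/np.tan(np.radians(c["vfov"])/2)
    T=np.array(c["cam_to_world"])
    d=np.array([(col-c["cx"])/f,(r-c["cy"])/f,1.])
    if z is None:
        zz=c["z_map"][int(round(r)),int(round(col))]
        return T[:3,:3]@(d*zz)+T[:3,3]
    w=T[:3,:3]@d
    return T[:3,3]+w*(z-T[2,3])/w[2]
def cloud(c):
    H,W=c["z_map"].shape; f=H/2/np.tan(np.radians(c["vfov"])/2)
    v,u=np.mgrid[:H,:W]; z=c["z_map"]
    P=np.stack([(u-c["cx"])/f*z,(v-c["cy"])/f*z,z],-1)
    T=np.array(c["cam_to_world"]); return P@T[:3,:3].T+T[:3,3]
E
python3 - <<'E'
from h import *
s=sense(); print(s["time"],s["eef_pos"],s["tcp_rot"],s["finger_gap"],s["force"],grip_point_offset)
for n in ("scene","top","wrist"):
    c=read_camera(n); save(n+"0",c,s=1.5)
    if n=="wrist": print(c["hand_eye"]);continue
    print(n,np.array(c["cam_to_world"])[:3,3])
    for q in ["pin_tip","collar_top","collar_dot","collar","plaque_center","stop_face","jig","paint_pot_mid","dabber_mid","squeeze_bottle_mid","tub_mid","tape_mid","jar_mid","brush_grip"]:
        try:
            for d in recognise(n,q)[:2]:
                r,co=d["point"]; print(q,round(d["conf"],2),np.round([r,co]),np.round(px2w(c,r,co),3))
        except Exception as e: print(q,e)
print(sense()["time"])
E
```

```text
pics
0.0 [ 0.15989042 -0.62939786  0.23784481] [-3.11565187e+00 -3.89695982e-01  5.43228647e-04] 0.08807680194445051 [-0.27949122  0.08384757 -0.18320262] 0.0187
scene [0.95152386 0.55318552 0.91719021]
pin_tip 0.8 [228. 277.] [0.566 0.081 0.075]
pin_tip 0.24 [214. 179.] [ 0.765 -0.177  0.006]
collar_top 0.64 [230. 275.] [0.575 0.084 0.076]
collar_dot 0.72 [228. 274.] [0.574 0.076 0.077]
collar_dot 0.43 [128. 226.] [ 0.417 -0.472  0.008]
collar 0.58 [229. 274.] [0.576 0.078 0.075]
plaque_center 0.86 [211. 284.] [0.487 0.01  0.028]
plaque_center 0.85 [277. 387.] [0.376 0.349 0.008]
stop_face 0.58 [229. 281.] [0.558 0.089 0.076]
jig 0.65 [228. 283.] [0.552 0.09  0.077]
paint_pot_mid 0.78 [252. 301.] [0.553 0.175 0.061]
paint_pot_mid 0.42 [230. 274.] [0.576 0.081 0.074]
dabber_mid 0.7 [211. 247.] [ 0.581 -0.061  0.016]
squeeze_bottle_mid 0.85 [139. 198.] [ 0.58  -0.379  0.092]
tub_mid 0.74 [217. 179.] [ 0.769 -0.171  0.004]
tape_mid 0.67 [349. 363.] [0.57  0.453 0.002]
jar_mid 0.67 [281. 223.] [0.778 0.135 0.066]
brush_grip 0.78 [124. 228.] [ 0.403 -0.483  0.015]
top [ 0.4375605  -0.065
[... 481 characters left out ...]
.595 -0.043  0.07 ]
squeeze_bottle_mid 0.54 [184. 350.] [ 0.565 -0.396  0.13 ]
squeeze_bottle_mid 0.52 [182. 125.] [ 0.603  0.472 -0.002]
tub_mid 0.6 [133. 279.] [ 0.784 -0.148  0.008]
tape_mid 0.67 [187. 220.] [0.568 0.084 0.073]
tape_mid 0.53 [186. 123.] [ 0.589  0.477 -0.003]
jar_mid 0.52 [135. 211.] [0.77  0.115 0.07 ]
brush_grip 0.73 [226. 372.] [ 0.409 -0.502  0.016]
brush_grip 0.51 [179. 253.] [ 0.596 -0.041  0.073]
[[-1.11050441e-04 -9.48052990e-01 -3.18112425e-01  8.22664802e-02]
 [ 9.99999990e-01 -1.34529858e-04  5.18401440e-05  2.51266065e-04]
 [-9.19428228e-05 -3.18112416e-01  9.48052995e-01 -1.44879133e-01]
 [ 0.00000000e+00  0.00000000e+00  0.00000000e+00  1.00000000e+00]]
1.55
```

View pics/scene0.png

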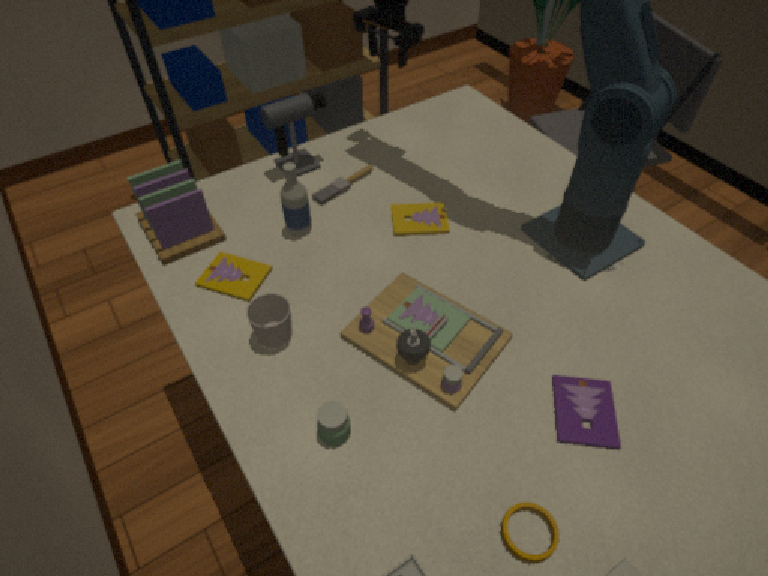

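View pics/top0.png

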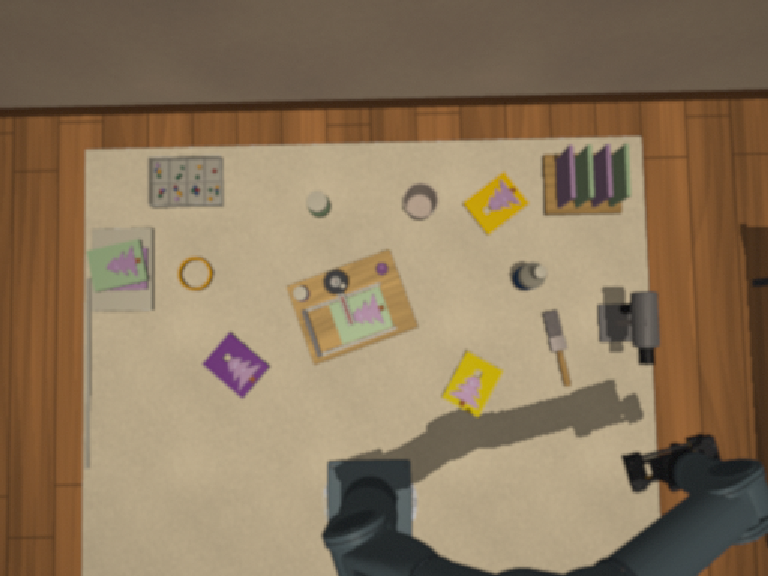

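Run:
```python
from h import *
c=read_camera("top"); save("topz",c,(155,255,180,290),7)
np.savez("top.npz",**{k:np.array(v) for k,v in c.items()})
for k,(u,v) in {"A":(288,284),"B":(388,250),"C":(418,326),"D":(315,363)}.items():
    print(k,np.round(px2w(c,v/1.5,u/1.5,0.018),3))
P=cloud(c); 
for z0,z1 in ((.012,.022),(.022,.035),(.035,.05),(.05,.09)):
    m=(P[...,2]>z0)&(P[...,2]<z1)&(abs(P[...,0]-.52)<.2)&(abs(P[...,1]-.04)<.22)
    cv2.imwrite
    print(z0,m.sum(),np.round(P[m].mean(0),3))
c2=read_camera("scene"); save("scz",c2,(175,275,220,345),6)
np.savez("sc.npz",**{k:np.array(v) for k,v in c2.items()})
```

```text
A [0.567 0.2   0.018]
B [ 0.651 -0.064  0.018]
C [ 0.45  -0.138  0.018]
D [0.36  0.132 0.018]
0.012 2169 [0.508 0.033 0.017]
0.022 1286 [0.482 0.026 0.027]
0.035 131 [0.506 0.042 0.041]
0.05 315 [0.563 0.083 0.072]
```

View pics/topz.png

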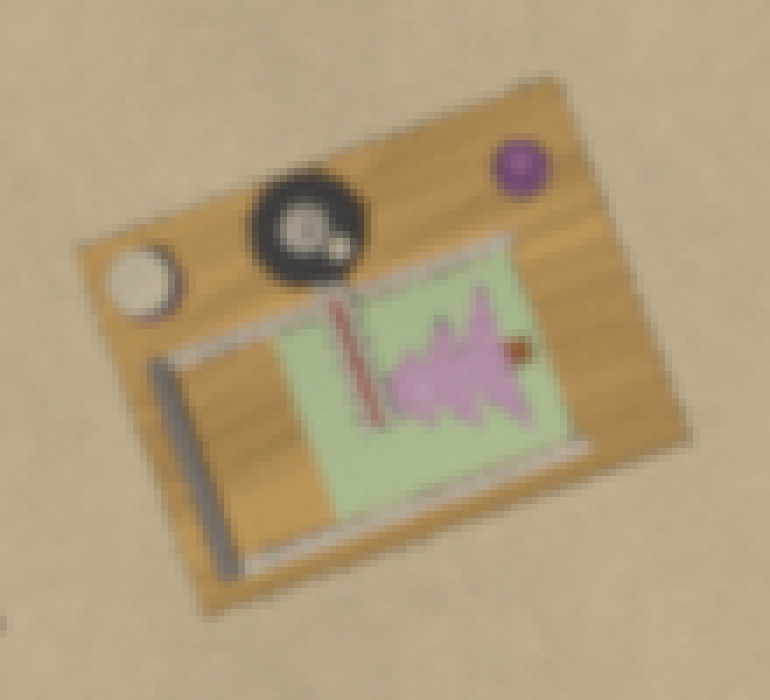

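View pics/scz.png

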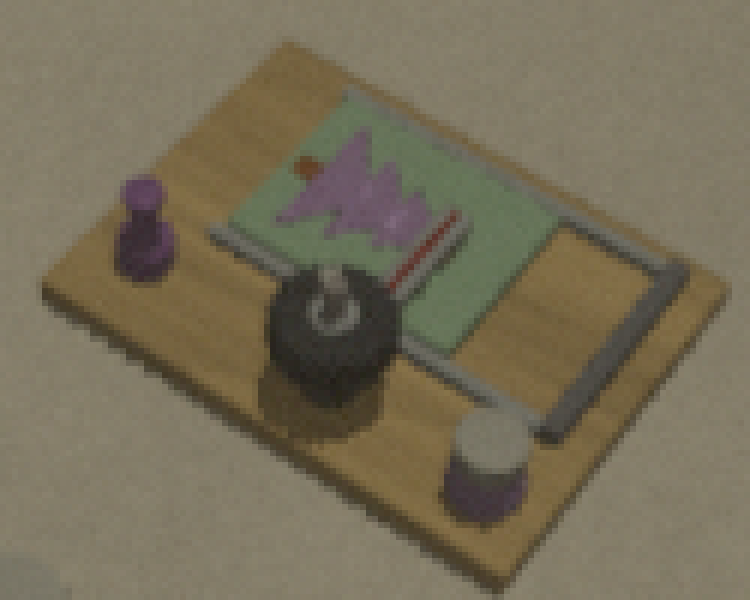

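Run:
```python
from h import *
c=dict(np.load("top.npz")); 
f=lambda u,v,z:px2w(c,155+v/7-.5,180+u/7-.5,z)
C=np.array([f(80,245,.018),f(553,78,.018),f(690,437,.018),f(207,615,.018)])[:,:2]
J=np.array([[.14,.13],[.14,-.16],[-.08,-.16],[-.08,.13]])
# rigid fit
mc,mj=C.mean(0),J.mean(0); H=(J-mj).T@(C-mc); th=np.arctan2(H[0,1]-H[1,0],H[0,0]+H[1,1])
Rm=np.array([[np.cos(th),-np.sin(th)],[np.sin(th),np.cos(th)]]); t=mc-Rm@mj
print("th",th,"org",t,"resid",np.round((J@Rm.T+t-C)*1000,1))
print("collar",Rm@[.1,0]+t)
tip=f(308,228,.1); print("stud px@.1",tip)
P=cloud(c); m=(P[...,2]>.06)&(P[...,2]<.095)&(np.hypot(P[...,0]-.567,P[...,1]-.08)<.06); print(np.median(P[m][:,2]),P[m].min(0),P[m].max(0))
for n,u,v,z in (("collar",305,228,.075),("dot",341,248,.075),("pot",145,283,.063),("dab",521,168,.078),("stripeEnd",382,425,.045)):
    w=f(u,v,z); print(n,np.round(w,4),"jig",np.round(Rm.T@(w[:2]-t),4))
for n in ("scene","sc"):
  pass
s=dict(np.load("sc.npz")); Q=cloud(s)
m=(Q[...,2]>.064)&(Q[...,2]<.085)&(np.hypot(Q[...,0]-.567,Q[...,1]-.08)<.06); print("sc",m.sum(),np.median(Q[m][:,2]),(Q[m].min(0)+Q[m].max(0))/2,np.ptp(Q[m],0))
```

```text
th 0.3265583102957085 org [0.47477245 0.03943404] resid [[-1.   3.7]
 [ 3.5 -3.4]
 [-1.4 -1.8]
 [-1.1  1.5]]
collar [0.56948765 0.07151255]
stud px@.1 [0.56615579 0.0679493  0.1       ]
0.07559118948272914 [0.53804224 0.04180015 0.06207351] [0.59877062 0.10195176 0.09498707]
collar [0.5684 0.0719 0.075 ] jig [0.0991 0.0007]
dot [0.5572 0.0526 0.075 ] jig [ 0.0823 -0.0139]
pot [0.5414 0.1607 0.063 ] jig [0.102  0.0935]
dab [ 0.5981 -0.0456  0.078 ] jig [ 0.0895 -0.1201]
stripeEnd [0.4616 0.0342 0.045 ] jig [-0.0141 -0.0008]
sc 317 0.07486753648805444 [0.5680576  0.07467332 0.07421994] [0.06394793 0.06437969 0.02039155]
```

```bash
cat >> h.py <<'E'
TH=0.3266; ORG=np.array([.4745,.0395])
def j2w(x,y): 
    c,s=np.cos(TH),np.sin(TH); return np.array([c*x-s*y,s*x+c*y])+ORG
def w2j(p):
    c,s=np.cos(TH),np.sin(TH); d=np.array(p[:2])-ORG; return np.array([c*d[0]+s*d[1],-s*d[0]+c*d[1]])
def yaw(rv): 
    m=R.from_rotvec(rv).as_matrix(); return np.arctan2(m[1,0],m[0,0])
def rows(wps,rot0,p0,nd=3):
    """wps: list of (xyz, yaw); tool pointing down; prints tool-frame rows tracking rounded cmd"""
    out=[];p=np.array(p0,float);Rm=R.from_rotvec(rot0)
    for q,y in wps:
        Rt=R.from_matrix([[np.cos(y),np.sin(y),0],[np.sin(y),-np.cos(y),0],[0,0,-1]])
        d=np.round(Rm.inv().apply(np.array(q)-p),nd)
        a=np.round((Rm.inv()*Rt).as_rotvec(),3); a[abs(a)<.003]=0
        out.append([d.tolist(),a.tolist()])
        p=p+Rm.apply(d);Rm=Rm*R.from_rotvec(a)
    return out
def pr(rs):
    for i in range(0,len(rs),8): print(str(rs[i:i+8]).replace("0.0,","0,").replace(" ",""))
E
python3 - <<'E'
from h import *
s=sense();p=np.array(s["eef_pos"]);y0=yaw(s["tcp_rot"]);print(p,y0,s["time"])
yt=TH+np.pi/2
g=np.r_[j2w(.1,-.068),.16]
N=18
w=[]
for k in range(1,N+1):
    a=k/N; q=p+(g-p)*a; q[2]=p[2]+(g[2]-p[2])*max(0,(a-.7)/.3)
    w.append((q,y0+(yt-y0)*min(1,k/12)))
pr(rows(w,s["tcp_rot"],p))
E
```

```text
[ 0.16001898 -0.62997672  0.23872549] 0.2487799867847047 1.65
[[[0.032,-0.028,-0.0],[0,0,-0.137]],[[0.035,-0.024,-0.0],[0,0,-0.138]],[[0.039,-0.019,-0.0],[0,0,-0.137]],[[0.041,-0.013,-0.0],[0,0,-0.138]],[[0.042,-0.008,-0.0],[0,0,-0.137]],[[0.042,-0.001,-0.0],[0,0,-0.137]],[[0.043,0.004,-0.0],[0,0,-0.138]],[[0.041,0.01,-0.0],[0,0,-0.137]]]
[[[0.04,0.015,-0.0],[0,0,-0.137]],[[0.038,0.021,-0.0],[0,0,-0.138]],[[0.034,0.026,-0.0],[0,0,-0.137]],[[0.03,0.03,-0.0],[0,0,-0.138]],[[0.026,0.034,0.006],[0,0,0.0]],[[0.026,0.034,0.014],[0,0,0.0]],[[0.026,0.034,0.015],[0,0,0.0]],[[0.025,0.034,0.015],[0,0,0.0]]]
[[[0.026,0.034,0.014],[0,0,0.0]],[[0.026,0.034,0.015],[0,0,0.0]]]
```

View pics/wrist0.png

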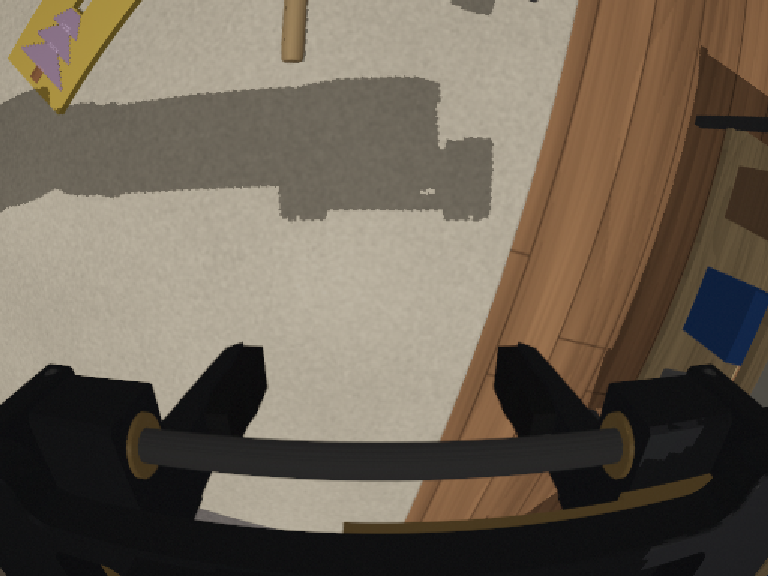

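Request:
drive_tool(
  steps=[
    [[0.032,-0.028,0],[0,0,-0.137]],
    [[0.035,-0.024,0],[0,0,-0.138]],
    [[0.039,-0.019,0],[0,0,-0.137]],
    [[0.041,-0.013,0],[0,0,-0.138]],
    [[0.042,-0.008,0],[0,0,-0.137]],
    [[0.042,-0.001,0],[0,0,-0.137]],
    [[0.043,0.004,0],[0,0,-0.138]],
    [[0.041,0.01,0],[0,0,-0.137]],
  ],
  claw=1,
)

```text
time: 2.45
eef_pos: [0.3526, -0.3459, 0.239]
tcp_rot: [2.449, 1.967, -0.0]
force: [0.7, 1.0, 0.3]
finger_gap: 0.0263
```

Request:
drive_tool(
  steps=[
    [[0.04,0.015,0],[0,0,-0.137]],
    [[0.038,0.021,0],[0,0,-0.138]],
    [[0.034,0.026,0],[0,0,-0.137]],
    [[0.03,0.03,0],[0,0,-0.138]],
    [[0.026,0.034,0.006],[0,0,0]],
    [[0.026,0.034,0.014],[0,0,0]],
    [[0.026,0.034,0.015],[0,0,0]],
    [[0.025,0.034,0.015],[0,0,0]],
  ],
)

```text
time: 3.25
eef_pos: [0.5441, -0.0627, 0.1884]
tcp_rot: [1.83, 2.552, 0.0]
force: [0.8, -1.0, 0.5]
finger_gap: 0.0002
```

Request:
drive_tool(
  steps=[
    [[0.026,0.034,0.014],[0,0,0]],
    [[0.026,0.034,0.015],[0,0,0]],
    [[0,0,0],[0,0,0]],
  ],
)

```text
time: 3.55
eef_pos: [0.5919, 0.0144, 0.1582]
tcp_rot: [-1.818, -2.558, -0.006]
force: [-0.6, 0.3, 0.5]
finger_gap: 0.0004
```

Run:
```python
from h import *
s=sense();print(s["time"],s["eef_pos"],yaw(s["tcp_rot"])-TH,w2j(s["eef_pos"]),s["finger_gap"],s["force"],s["joint_positions"])
c=read_camera("wrist"); save("w1",c,s=1.5)
c=read_camera("top"); save("t1",c,(140,240,160,290),6)
c=read_camera("scene"); save("s1",c,(130,275,180,345),4.5)
```

```text
3.55 [0.59187721 0.01436667 0.15824058] 1.5790992987417503 [ 0.1031091  -0.06146225] 0.0004378079512648532 [-0.6470514   0.31493452  0.46557688] [ 0.28828622  0.59518706 -0.53090418  1.73795301  0.36233012  0.90768657
 -0.05850014]
```

View pics/w1.png

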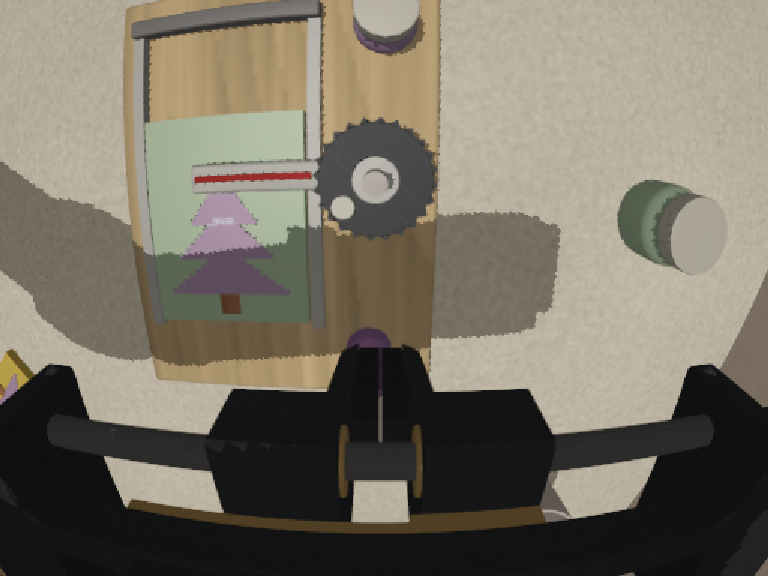

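View pics/s1.png

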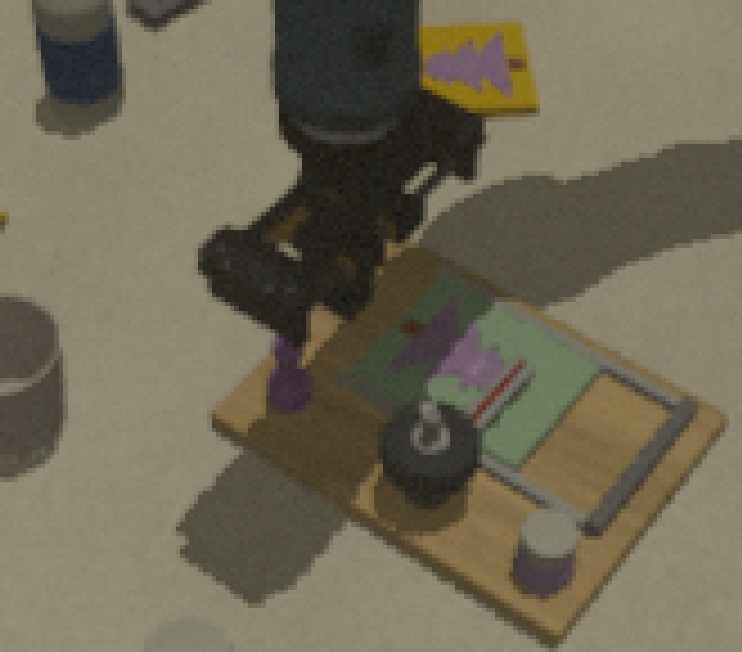

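View pics/t1.png

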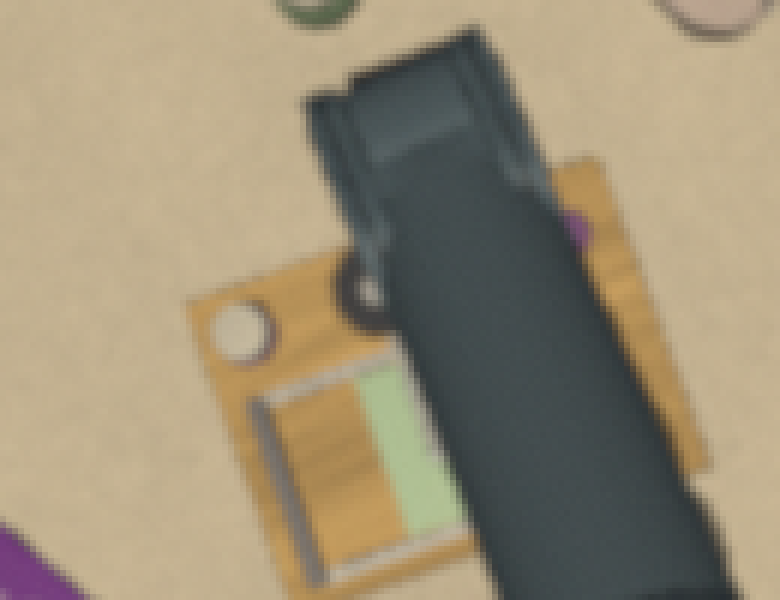

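```bash
cat >> h.py <<'E'
def wcloud(c,s):
    H,W=c["z_map"].shape; f=H/2/np.tan(np.radians(c["vfov"])/2)
    v,u=np.mgrid[:H,:W]; x=u-c["cx"];y=v-c["cy"]; r=np.hypot(x,y)+1e-9; t=np.minimum(r/f,1.5)
    z=c["z_map"]; k=z*np.tan(t)/r
    P=np.stack([x*k,y*k,z],-1); T=np.array(c["hand_eye"]); P=P@T[:3,:3].T+T[:3,3]
    return R.from_rotvec(s["tcp_rot"]).apply(P.reshape(-1,3)).reshape(H,W,3)+np.array(s["eef_pos"])
def look(name,full=True):
    s=sense(); c=read_camera("wrist"); save(name,c,s=1.5)
    P=wcloud(c,s); J=np.stack([(P[...,0]-ORG[0])*np.cos(TH)+(P[...,1]-ORG[1])*np.sin(TH),-(P[...,0]-ORG[0])*np.sin(TH)+(P[...,1]-ORG[1])*np.cos(TH),P[...,2]],-1)
    J[c["z_map"]<=0]=9
    return s,c,J
def collar(c,J):
    col=c["color"].astype(int); mx=col.max(-1);mn=col.min(-1)
    near=np.hypot(J[...,0]-.1,J[...,1])<.045
    m=near&(J[...,2]>.055)&(J[...,2]<.096)
    zt=np.median(J[m&(mx<100)&(np.hypot(J[...,0]-.1,J[...,1])<.028)][:,2])
    top=m&(abs(J[...,2]-zt)<.004)
    q=J[top][:,:2].astype(np.float32)
    ctr,rad=cv2.minEnclosingCircle(q)
    rr=np.hypot(J[...,0]-ctr[0],J[...,1]-ctr[1])
    d=top&(mn>115)&(rr>.016)&(rr<.029)
    dc=J[d].mean(0) if d.sum() else None
    ang=None if dc is None else np.degrees(np.arctan2(dc[1]-ctr[1],dc[0]-ctr[0]))
    return ctr,rad,zt,d.sum(),dc,ang,(None if ang is None else (ang-180)%360)
E
python3 - <<'E'
from h import *
s,c,J=look("w2"); print(s["time"],w2j(s["eef_pos"]),s["eef_pos"][2])
print(collar(c,J))
for u,v in ((343,208),(377,178),(195,178),(311,176),(385,20),(146,123),(160,324)):
    print(u,v,np.round(J[int(v/1.5),int(u/1.5)],4),c["color"][int(v/1.5),int(u/1.5)])
E
```

```text
3.7 [ 0.09930949 -0.06861956] 0.15958057577552806
((0.09947385638952255, 0.0007771497475914657), 0.032834287732839584, np.float64(0.07579211711297215), np.int64(200), array([ 0.08279473, -0.01371731,  0.07705126]), np.float64(-139.00878451932886), np.float64(40.991215480671144))
343 208 [ 0.074  -0.0307  0.0165] [162 140 105]
377 178 [ 0.0972 -0.004   0.0986] [177 169 162]
195 178 [-0.0221 -0.0063  0.0275] [167 180 155]
311 176 [ 0.058  -0.0074  0.0434] [134 132 125]
385 20 [0.1009 0.0802 0.0613] [186 181 168]
146 123 [-0.058   0.0333  0.027 ] [166 164 157]
160 324 [-0.0717 -0.1165  0.0166] [104  88  64]
```

Request:
drive_tool(
  steps=[
    [[0,-0.005,0.02],[0,0,0]],
    [[0,-0.005,0.02],[0,0,0]],
    [[0,-0.005,0.02],[0,0,0]],
    [[0.005,0,0.02],[0,0,0]],
    [[0.005,0,0.017],[0,0,0]],
    [[0.005,0,0],[0,0,0]],
    [[0.005,0,0],[0,0,0]],
    [[0.003,0,0],[0,0,0]],
  ],
)

```text
time: 4.55
eef_pos: [0.5699, 0.0241, 0.064]
tcp_rot: [1.83, 2.552, 0.002]
force: [0.3, 0.1, -0.4]
finger_gap: 0.0003
```

```bash
cat > st.py <<'E'
from h import *
s=sense(); c,sn=np.cos(TH),np.sin(TH); F=s["force"]
print("t",s["time"],"jig",np.round(w2j(s["eef_pos"])-[.0995,.0008],4),"z",round(s["eef_pos"][2],4),"yaw-",round(yaw(s["tcp_rot"])-TH-np.pi/2,4),"Fj",np.round([c*F[0]+sn*F[1],-sn*F[0]+c*F[1],F[2]],1))
E
python3 st.py
python3 - <<'E'
from h import *
s,c,J=look("w3"); print([np.round(x,4) for x in collar(c,J)])
E
```

```text
t 4.55 jig [-0.0141 -0.046 ] z 0.064 yaw- -0.0001 Fj [ 0.4 -0.  -0.4]
[array([ 0.0962, -0.0047]), np.float64(0.039), np.float64(0.0758), np.int64(253), array([0.0964, 0.0025, 0.0766]), np.float64(88.6472), np.float64(268.6472)]
```

View pics/w3.png

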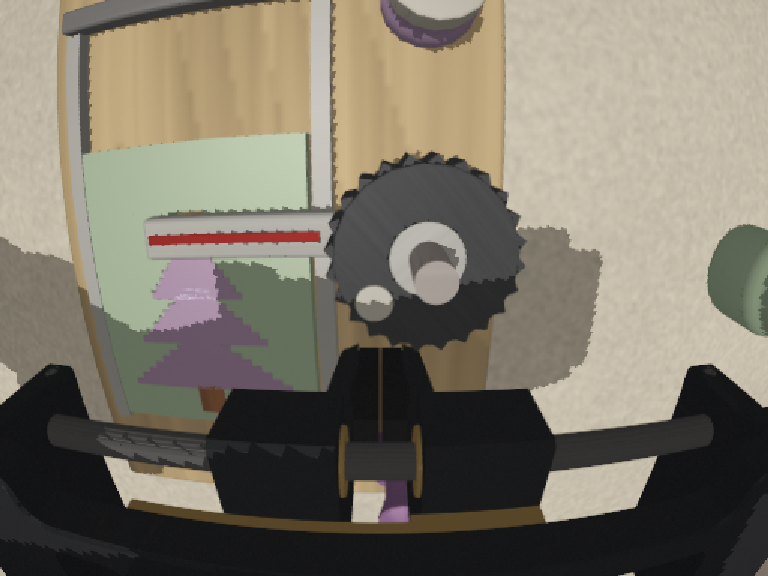

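Request:
drive_tool(
  steps=[
    [[0.002,0,0],[0,0,0]],
    [[0.002,0.002,0],[0,0,0]],
    [[0.001,0.004,0],[0,0,0]],
    [[0.001,0.004,0],[0,0,0]],
  ],
)

```text
time: 5.0
eef_pos: [0.5779, 0.0311, 0.0632]
tcp_rot: [1.831, 2.55, -0.002]
force: [0.4, -5.3, 3.4]
finger_gap: 0.0004
```

```bash
sed -i 's/^    rr=np.hypot.*/    ctr=np.array([.0995,.0008]); rr=np.hypot(J[...,0]-ctr[0],J[...,1]-ctr[1])/; s/(mn>115)&(rr>.016)/(mn>95)\&(rr>.0165)/' h.py
cat > m.py <<'E'
import sys
exec(open("st.py").read())
if len(sys.argv)>1:
    s,c,J=look(sys.argv[1]); r=collar(c,J); print("zt %.4f n %d ang %s"%(r[2],r[3],r[6]), "rad past (mod)",None if r[6] is None else round(np.radians(r[6]),3), None if r[4] is None else round(float(np.hypot(*(r[4][:2]-r[0]))),4))
E
python3 m.py w4
```

```text
t 5.0 jig [-0.0043 -0.0419] z 0.0632 yaw- -0.0012 Fj [-1.3 -5.1  3.4]
zt 0.0762 n 407 ang 56.38391221903254 rad past (mod) 0.984 0.022
```

View pics/w4.png

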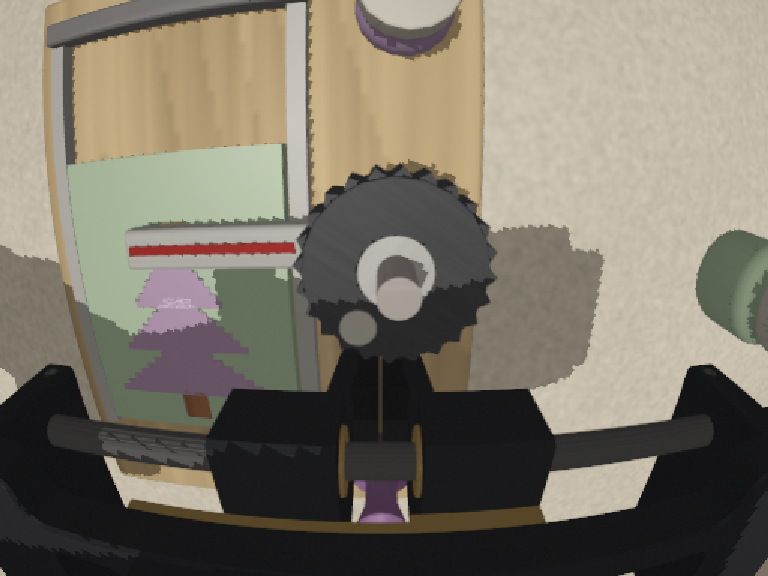

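```bash
cat > path.py <<'E'
import numpy as np
def path(cx,cy,cz,step,n,Rr=.031,a=.009,b=.011,zk=.04):
    # dense contour anticlockwise starting (−b,−a−R)
    pts=[]
    def arc(x,y,p0): 
        for t in np.linspace(p0,p0+90,200): pts.append((x+Rr*np.cos(np.radians(t)),y+Rr*np.sin(np.radians(t))))
    arc(b,-a,-90);arc(b,a,0);arc(-b,a,90);arc(-b,-a,180)
    P=np.array(pts+pts[:1]); 
    # densify
    L=np.r_[0,np.cumsum(np.hypot(*np.diff(P,axis=0).T))]; tot=L[-1]
    g=np.linspace(0,tot,4000)[:-1]; X=np.c_[np.interp(g,L,P[:,0]),np.interp(g,L,P[:,1])]
    i=np.argmin(np.hypot(X[:,0]-cx,X[:,1]-cy)); s=g[i]
    out=[];c=np.array([cx,cy,cz])
    for k in range(1,n+1):
        q=(s+step*k)%tot; tx=np.array([np.interp(q,L,P[:,0]),np.interp(q,L,P[:,1]),cz+zk*step*k])
        d=np.round(tx-c,3); c=c+d
        out.append([[float(d[1]),float(d[0]),float(-d[2])],[0,0,0]])
    for j in range(0,n,8): print(str(out[j:j+8]).replace(" ","").replace("0.0,","0,"))
    print("cmd end",np.round(c,4),"tot",tot)
if __name__=="__main__":
    import sys; path(*[float(v) for v in sys.argv[1:5]],int(sys.argv[5]))
E
python3 path.py -.0043 -.040 .063 .007 40
```

```text
[[[0,0.007,-0.0],[0,0,0]],[[0,0.007,-0.001],[0,0,0]],[[0.001,0.007,0.0],[0,0,0]],[[0.002,0.007,-0.0],[0,0,0]],[[0.003,0.006,-0.0],[0,0,0]],[[0.005,0.005,-0.001],[0,0,0]],[[0.006,0.004,0.0],[0,0,0]],[[0.006,0.002,-0.0],[0,0,0]]]
[[[0.007,0.001,-0.001],[0,0,0]],[[0.007,0,0.0],[0,0,0]],[[0.007,0,-0.0],[0,0,0]],[[0.007,0,-0.0],[0,0,0]],[[0.007,-0.001,-0.001],[0,0,0]],[[0.006,-0.003,0.0],[0,0,0]],[[0.006,-0.004,-0.0],[0,0,0]],[[0.005,-0.005,-0.0],[0,0,0]]]
[[[0.003,-0.006,-0.001],[0,0,0]],[[0.002,-0.007,-0.0],[0,0,0]],[[-0,-0.007,-0.0],[0,0,0]],[[-0,-0.007,-0.001],[0,0,0]],[[-0,-0.007,0.0],[0,0,0]],[[-0,-0.007,-0.0],[0,0,0]],[[-0.001,-0.007,-0.0],[0,0,0]],[[-0.003,-0.006,-0.001],[0,0,0]]]
[[[-0.004,-0.006,-0.0],[0,0,0]],[[-0.005,-0.005,-0.0],[0,0,0]],[[-0.006,-0.003,-0.001],[0,0,0]],[[-0.007,-0.002,0.0],[0,0,0]],[[-0.007,-0.001,-0.0],[0,0,0]],[[-0.007,0,-0.0],[0,0,0]],[[-0.007,0,-0.001],[0,0,0]],[[-0.007,0.001,0.0],[0,0,0]]]
[[[-0.006,0.001,-0.0],[0,0,0]],[[-0.006,0.004,-0.001],[0,0,0]],[[-0.006,0.004,0.0],[0,0,0]],[[-0.004,0.006,-0.0],[0,0,0]],[[-0.003,0.006,-0.0],[0,0,0]],[[-0.001,0.007,-0.001],[0,0,0]],[[0,0.007,0.0],[0,0,0]],[[0,0.007,-0.0],[0,0,0]]]
cmd end [ 0.0007 -0.04    0.074 ] tot 0.274778238856765
```

Request:
drive_tool(
  steps=[
    [[0,0.007,0],[0,0,0]],
    [[0,0.007,-0.001],[0,0,0]],
    [[0.001,0.007,0],[0,0,0]],
    [[0.002,0.007,0],[0,0,0]],
    [[0.003,0.006,0],[0,0,0]],
    [[0.005,0.005,-0.001],[0,0,0]],
    [[0.006,0.004,0],[0,0,0]],
    [[0.006,0.002,0],[0,0,0]],
  ],
)

```text
time: 5.85
eef_pos: [0.616, 0.0694, 0.0656]
tcp_rot: [1.828, 2.549, 0.008]
force: [9.1, -2.7, -2.3]
finger_gap: 0.0006
```

```bash
python3 m.py w5
```

```text
t 5.85 jig [ 0.0441 -0.0179] z 0.0656 yaw- -0.0002 Fj [ 7.7 -5.5 -2.3]
zt 0.0785 n 352 ang 155.4439357365742 rad past (mod) 2.713 0.022
```

View pics/w5.png

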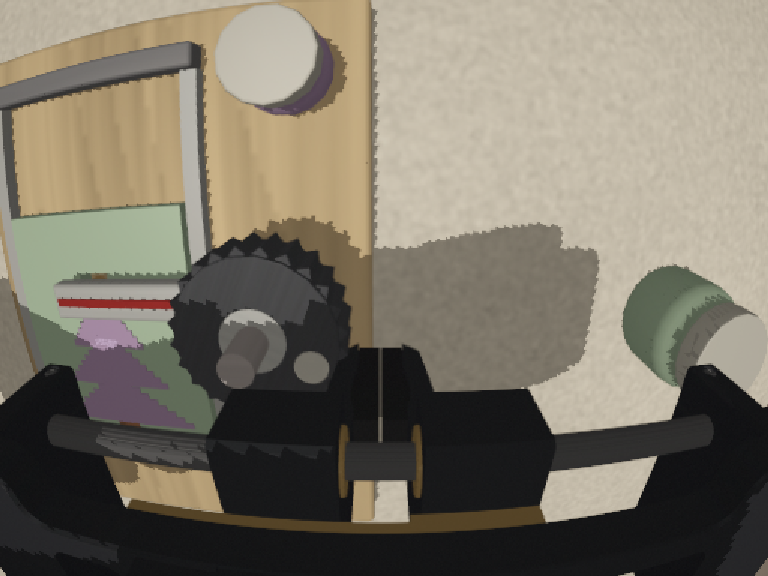

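Request:
drive_tool(
  steps=[
    [[0.007,0.001,-0.001],[0,0,0]],
    [[0.007,0.001,0],[0,0,0]],
    [[0.007,0,0],[0,0,0]],
    [[0.007,0,0],[0,0,0]],
    [[0.007,-0.001,-0.001],[0,0,0]],
    [[0.006,-0.003,0],[0,0,0]],
    [[0.006,-0.004,0],[0,0,0]],
    [[0.005,-0.005,0],[0,0,0]],
  ],
)

```text
time: 6.7
eef_pos: [0.5842, 0.1159, 0.0668]
tcp_rot: [-1.829, -2.554, -0.001]
force: [2.9, 0.9, 1.5]
finger_gap: 0.0009
```

```bash
python3 m.py w6
```

```text
t 6.7 jig [0.029  0.0364] z 0.0668 yaw- 0.0011 Fj [ 3.1 -0.1  1.5]
zt 0.0807 n 0 ang None rad past (mod) None None
```

Request:
drive_tool(
  steps=[
    [[0.003,-0.006,-0.001],[0,0,0]],
    [[0.001,-0.007,0],[0,0,0]],
    [[0,-0.007,0],[0,0,0]],
    [[0,-0.007,-0.001],[0,0,0]],
    [[0,-0.007,0],[0,0,0]],
    [[0,-0.007,0],[0,0,0]],
    [[-0.001,-0.007,-0.001],[0,0,0]],
    [[-0.003,-0.006,0],[0,0,0]],
  ],
)

```text
time: 7.55
eef_pos: [0.5305, 0.0989, 0.0691]
tcp_rot: [-1.825, -2.552, 0.003]
force: [-4.1, 5.4, 1.8]
finger_gap: 0.0003
```

```bash
python3 m.py w7; python3 -c "
from h import *
c=read_camera('scene'); save('s7',c,(150,270,220,345),6)"
```

```text
t 7.55 jig [-0.0274  0.0375] z 0.0691 yaw- 0.0023 Fj [-2.1  6.4  1.8]
zt 0.0830 n 0 ang None rad past (mod) None None
```

View pics/s7.png

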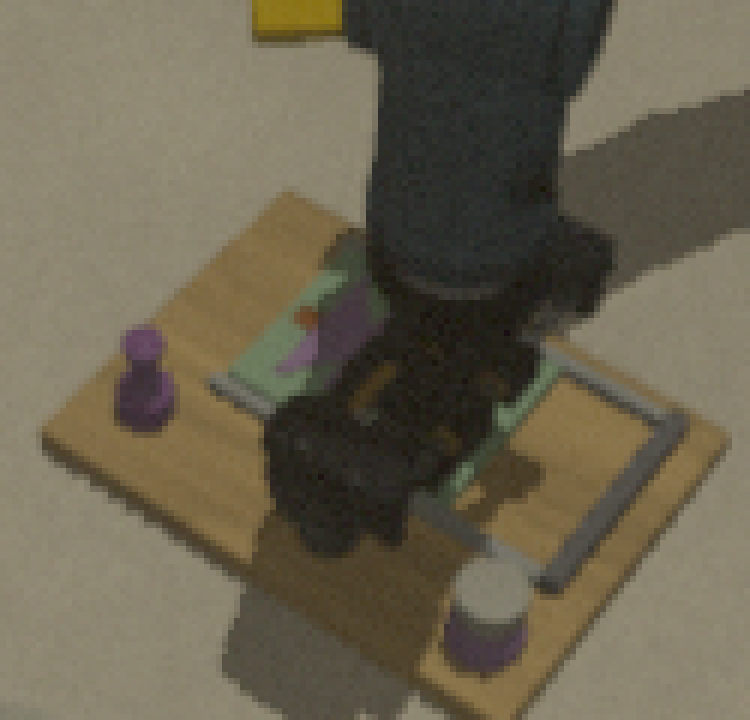

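Request:
drive_tool(
  steps=[
    [[-0.004,-0.006,0],[0,0,0]],
    [[-0.005,-0.005,0],[0,0,0]],
    [[-0.006,-0.003,-0.001],[0,0,0]],
    [[-0.007,-0.002,0],[0,0,0]],
    [[-0.007,-0.001,0],[0,0,0]],
    [[-0.007,0,0],[0,0,0]],
    [[-0.007,0,-0.001],[0,0,0]],
    [[-0.007,0.001,0],[0,0,0]],
  ],
)

```text
time: 8.45
eef_pos: [0.5324, 0.0426, 0.0708]
tcp_rot: [-1.831, -2.55, 0.008]
force: [-2.8, -0.6, -0.8]
finger_gap: 0.0002
```

```bash
python3 m.py w8
```

```text
t 8.45 jig [-0.0437 -0.0164] z 0.0708 yaw- -0.0009 Fj [-2.9  0.3 -0.8]
zt 0.0854 n 79 ang 121.66621990461027 rad past (mod) 2.123 0.0215
```

View pics/w8.png

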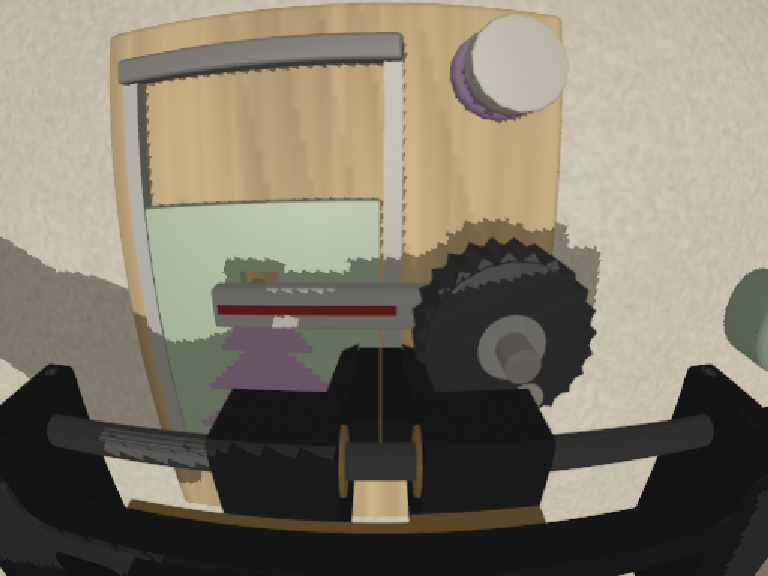

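Request:
drive_tool(
  steps=[
    [[-0.006,0.001,0],[0,0,0]],
    [[-0.006,0.003,-0.001],[0,0,0]],
    [[-0.005,0.004,0],[0,0,0]],
    [[-0.004,0.006,0],[0,0,0]],
    [[-0.003,0.006,0],[0,0,0]],
    [[-0.001,0.007,-0.001],[0,0,0]],
    [[0,0.007,0],[0,0,0]],
    [[0,0.007,0],[0,0,0]],
  ],
)

```text
time: 9.3
eef_pos: [0.5831, 0.0338, 0.074]
tcp_rot: [1.83, 2.551, 0.0]
force: [-0.2, -7.9, 2.2]
finger_gap: 0.0003
```

```bash
python3 m.py w9
```

```text
t 9.3 jig [ 0.0015 -0.0411] z 0.074 yaw- -0.0003 Fj [-2.7 -7.4  2.2]
zt 0.0875 n 549 ang 206.8867576279057 rad past (mod) 3.611 0.0221
```

View pics/w9.png

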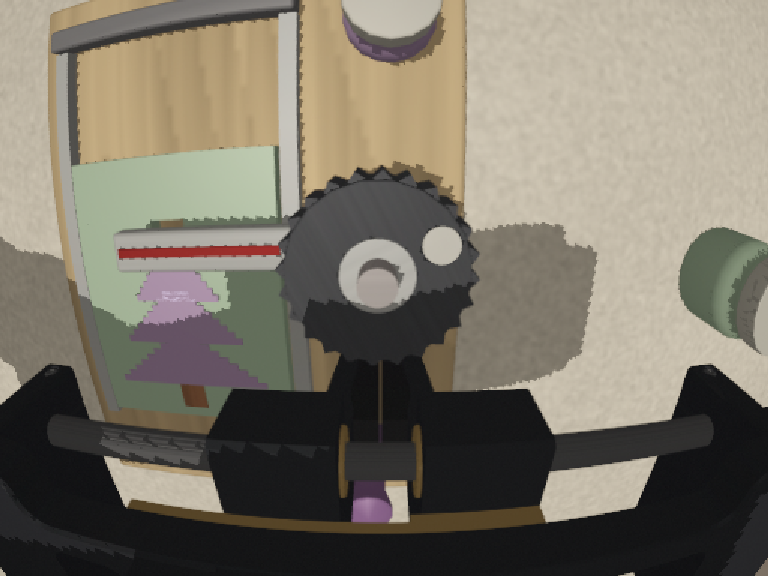

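Request:
drive_tool(
  steps=[
    [[0,0.007,0],[0,0,0]],
    [[0,0.006,-0.001],[0,0,0]],
    [[0.001,0.007,0],[0,0,0]],
    [[0.002,0.007,0],[0,0,0]],
    [[0.004,0.006,0],[0,0,0]],
    [[0.005,0.004,-0.001],[0,0,0]],
    [[0.006,0.003,0],[0,0,0]],
    [[0.006,0.002,0],[0,0,0]],
  ],
)

```text
time: 10.15
eef_pos: [0.6161, 0.072, 0.0766]
tcp_rot: [1.828, 2.551, 0.006]
force: [7.0, -1.7, -1.0]
finger_gap: 0.0004
```

```bash
python3 m.py w10
```

```text
t 10.15 jig [ 0.0451 -0.0155] z 0.0766 yaw- 0.0008 Fj [ 6.1 -3.9 -1. ]
zt 0.0898 n 383 ang 308.60008986006403 rad past (mod) 5.386 0.0221
```

View pics/w10.png

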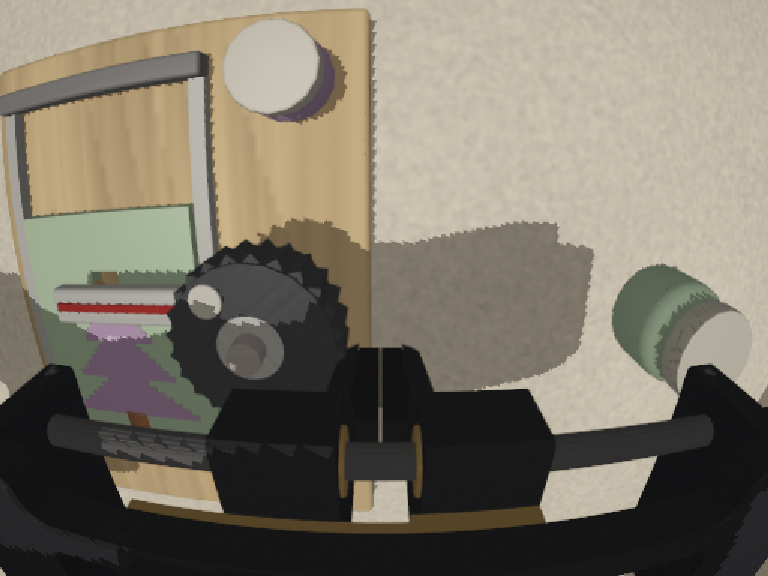

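Request:
drive_tool(
  steps=[
    [[0.007,0,0],[0,0,0]],
    [[0.007,0,-0.001],[0,0,0]],
    [[0.006,0,0],[0,0,0]],
    [[0.003,0,0],[0,0,0]],
  ],
)

```text
time: 10.6
eef_pos: [0.6091, 0.0968, 0.078]
tcp_rot: [1.826, 2.554, 0.013]
force: [7.9, 2.4, -2.1]
finger_gap: 0.0002
```

```bash
python3 m.py w11
```

```text
t 10.6 jig [0.0463 0.0103] z 0.078 yaw- 0.0029 Fj [ 8.3 -0.2 -2.1]
zt 0.0909 n 227 ang 355.7258243234449 rad past (mod) 6.209 0.0219
```

View pics/w11.png

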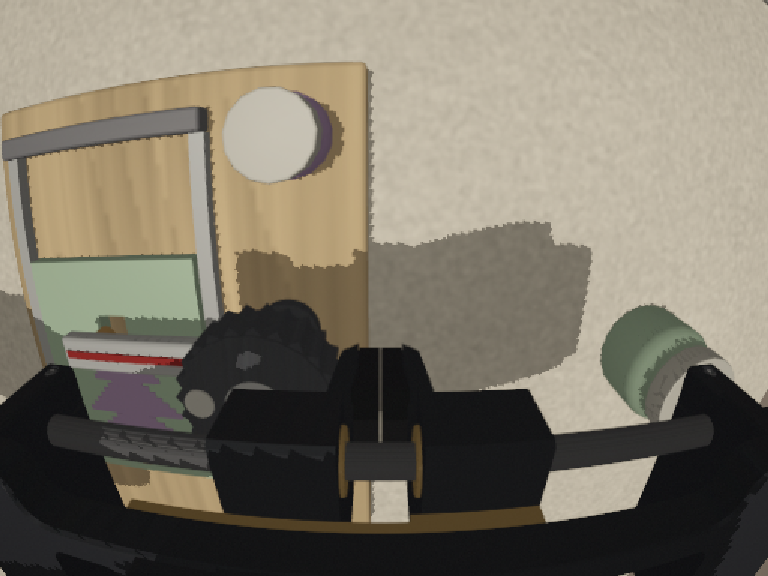

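Request:
drive_tool(
  steps=[
    [[0,0.006,0],[0,0,0]],
    [[0,0.012,0],[0,0,0]],
    [[0,0.018,0],[0,0,0]],
    [[-0.005,0.01,-0.02],[0,0,0]],
    [[-0.03,0,-0.03],[0,0,0]],
    [[-0.04,0,-0.02],[0,0,0]],
    [[-0.03,0,0],[0,0,0]],
  ],
)

```text
time: 11.35
eef_pos: [0.6858, 0.0074, 0.15]
tcp_rot: [1.828, 2.551, 0.005]
force: [0.4, -0.1, -0.2]
finger_gap: 0.0003
```

```bash
python3 m.py w12
```

```text
t 11.35 jig [ 0.0903 -0.099 ] z 0.15 yaw- 0.0004 Fj [ 0.3 -0.2 -0.2]
zt 0.0909 n 183 ang 357.7979096419082 rad past (mod) 6.245 0.022
```

View pics/w12.png

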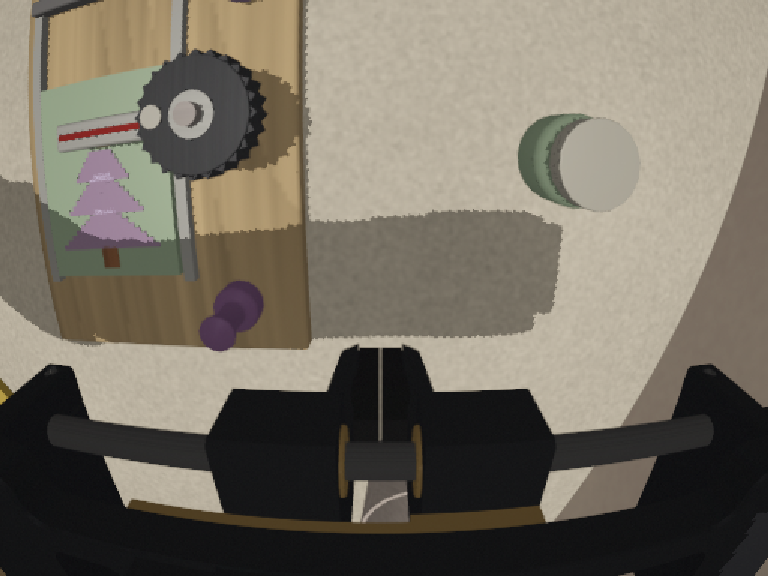

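Run:
```python
from h import *
s=sense();p=np.array(s["eef_pos"]);y0=yaw(s["tcp_rot"])
yt=TH+np.pi
g=np.r_[j2w(0,-.135),.06]
N=12;w=[]
for k in range(1,N+1):
    a=min(1,k/9); q=p+(g-p)*a; q[2]=p[2]+(g[2]-p[2])*max(0,(k-8)/4)
    w.append((q,y0+(yt-y0)*min(1,k/11)))
pr(rows(w,s["tcp_rot"],p))
```

```text
[[[-0.003,-0.021,-0.0],[0,0.005,-0.143]],[[-0.001,-0.021,-0.0],[0,0,-0.144]],[[0.003,-0.021,-0.0],[0,0,-0.143]],[[0.005,-0.02,-0.0],[0,0,-0.143]],[[0.009,-0.02,-0.0],[0,0,-0.144]],[[0.011,-0.018,-0.0],[0,0,-0.143]],[[0.014,-0.016,-0.0],[0,0,-0.143]],[[0.015,-0.014,-0.0],[0,0,-0.144]]]
[[[0.018,-0.012,0.022],[0,0,-0.143]],[[-0,0,0.022],[0,0,-0.144]],[[-0,0,0.022],[0,0,-0.143]],[[-0,0,0.022],[0,0,0.0]]]
```

Request:
drive_tool(
  steps=[
    [[-0.003,-0.021,0],[0,0,-0.143]],
    [[-0.001,-0.021,0],[0,0,-0.144]],
    [[0.003,-0.021,0],[0,0,-0.143]],
    [[0.005,-0.02,0],[0,0,-0.143]],
    [[0.009,-0.02,0],[0,0,-0.144]],
    [[0.011,-0.018,0],[0,0,-0.143]],
    [[0.014,-0.016,0],[0,0,-0.143]],
    [[0.015,-0.014,0],[0,0,-0.144]],
  ],
)

```text
time: 12.2
eef_pos: [0.5332, -0.0704, 0.1465]
tcp_rot: [-0.14, -3.137, -0.002]
force: [-0.1, -0.3, -0.6]
finger_gap: 0.0006
```

Request:
drive_tool(
  steps=[
    [[0.018,-0.012,0.022],[0,0,-0.143]],
    [[0,0,0.022],[0,0,-0.144]],
    [[0,0,0.022],[0,0,-0.143]],
    [[0,0,0.022],[0,0,0]],
    [[0,0,0],[0,0,0]],
    [[0,0,0],[0,0,0]],
  ],
)

```text
time: 12.8
eef_pos: [0.5153, -0.0806, 0.0589]
tcp_rot: [0.522, -3.097, -0.002]
force: [0.1, 0.2, 0.6]
finger_gap: 0.0007
```

```bash
python3 m.py w13; python3 -c "
from h import *
c=read_camera('scene'); save('s13',c,(130,275,200,345),5)
s,c,J=look('w13b')
for v in range(30,250,10): print(v,c['color'][v,256],np.round(J[v,256],3))
"
```

```text
t 12.8 jig [-0.0994 -0.1276] z 0.0589 yaw- -4.7051 Fj [0.1 0.2 0.6]
zt 0.0566 n 14 ang 358.0063269292564 rad past (mod) 6.248 0.0275
30 [194 185 168] [-0.126 -0.127 -0.002]
40 [192 183 166] [-0.119 -0.127 -0.001]
50 [195 186 169] [-0.112 -0.127 -0.002]
60 [187 178 161] [-0.105 -0.127 -0.002]
70 [194 186 168] [-0.098 -0.127  0.   ]
80 [191 182 164] [-0.091 -0.126 -0.   ]
90 [189 181 163] [-0.084 -0.126 -0.001]
100 [160 138 102] [-0.078 -0.127  0.017]
110 [179 157 117] [-0.071 -0.126  0.017]
120 [176 155 116] [-0.065 -0.126  0.018]
130 [177 154 116] [-0.059 -0.126  0.017]
140 [139 119  88] [-0.052 -0.126  0.018]
150 [110  93  67] [-0.046 -0.126  0.018]
160 [108  91  66] [-0.039 -0.126  0.016]
170 [115  97  71] [-0.032 -0.126  0.016]
180 [110  93  67] [-0.025 -0.126  0.016]
190 [108  92  66] [-0.019 -0.126  0.017]
200 [111  94  68] [-0.011 -0.126  0.017]
210 [102  87  62] [-0.004 -0.126  0.017]
220 [111  94  69] [ 0.003 -0.126  0.017]
230 [109  93  67] [ 0.011 -0.126  0.017]
240 [16 14 17] [-0.009 -0.126  0.069]
```

View pics/w13.png

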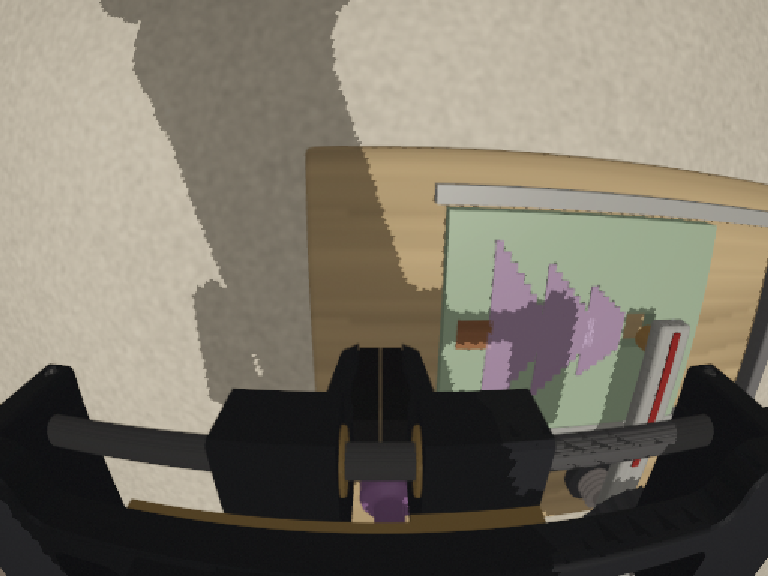

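View pics/s13.png

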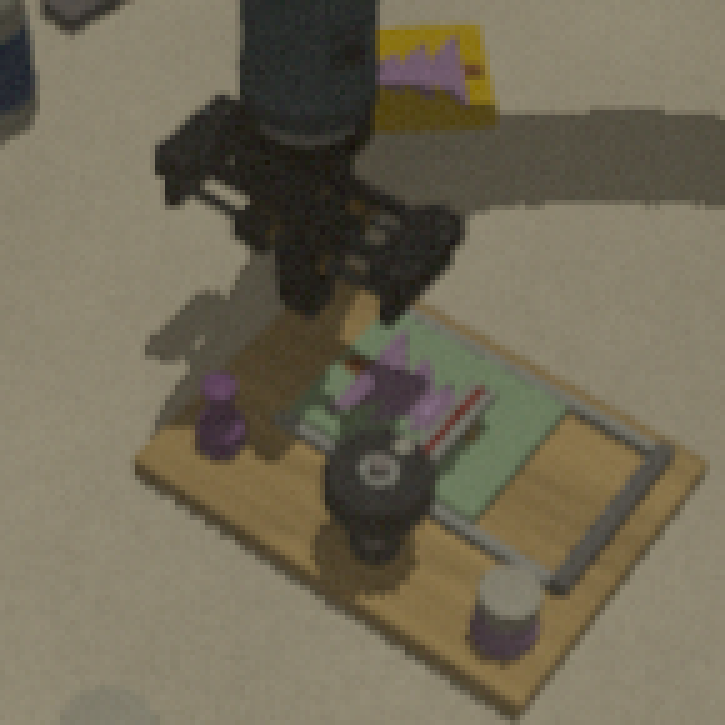

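Request:
drive_tool(
  steps=[
    [[0,0,0.015],[0,0,0]],
    [[0,0,0.012],[0,0,0]],
    [[0,0,0.007],[0,0,0]],
    [[0,0,0.002],[0,0,0]],
    [[0,0,0],[0,0,0]],
  ],
)

```text
time: 13.45
eef_pos: [0.5151, -0.0816, 0.0222]
tcp_rot: [0.521, -3.097, -0.001]
force: [-0.2, 0.2, 0.7]
finger_gap: 0.0006
```

```bash
python3 m.py w14
```

```text
t 13.45 jig [-0.0999 -0.1285] z 0.0222 yaw- -4.7056 Fj [-0.2  0.2  0.7]
zt nan n 0 ang None rad past (mod) None None
  return _methods._mean(a, axis=axis, dtype=dtype,
  ret = ret.dtype.type(ret / rcount)
```

View pics/w14.png

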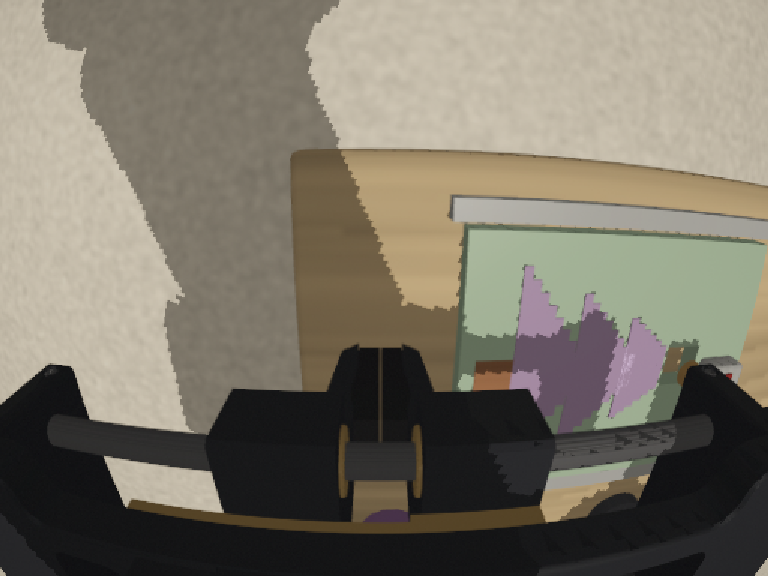

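Request:
drive_tool(
  steps=[
    [[0,0.006,0],[0,0,0]],
    [[0,0.005,0],[0,0,0]],
    [[0,0.004,0],[0,0,0]],
    [[0,0.004,0],[0,0,0]],
    [[0,0.004,0],[0,0,0]],
    [[0,0.005,0],[0,0,0]],
    [[0,0.005,0],[0,0,0]],
    [[0,0.005,0],[0,0,0]],
  ],
)

```text
time: 14.3
eef_pos: [0.5031, -0.0457, 0.0229]
tcp_rot: [-0.521, 3.098, -0.001]
force: [1.1, -3.3, 2.4]
finger_gap: 0.0002
```

```bash
python3 st.py; python3 -c "
from h import *
s,c,J=look('w15')"
```

```text
t 14.3 jig [-0.0997 -0.0907] z 0.0229 yaw- -4.7059 Fj [-0.  -3.4  2.4]
```

View pics/w15.png

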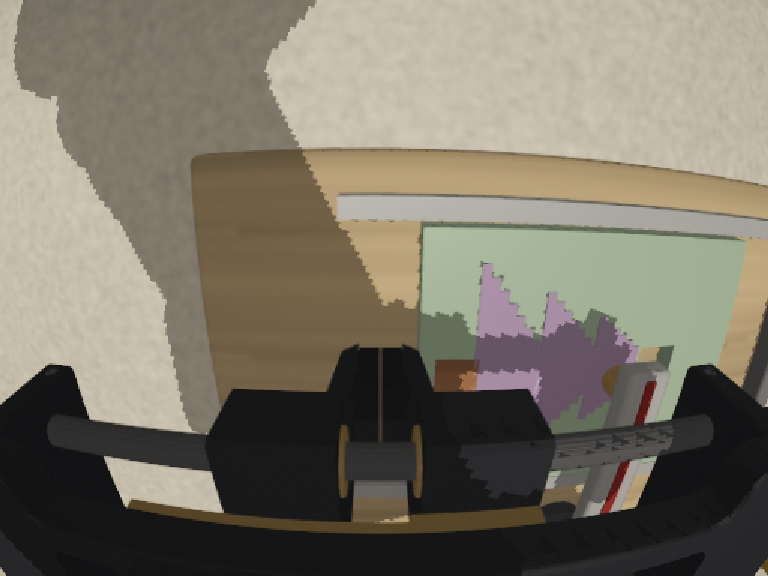

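Request:
drive_tool(
  steps=[
    [[0,0.005,0],[0,0,0]],
    [[0,0.005,0],[0,0,0]],
    [[0,0.005,0],[0,0,0]],
    [[0,0.005,0],[0,0,0]],
    [[0,0.005,0],[0,0,0]],
    [[0,0.004,0],[0,0,0]],
    [[0,0.003,0],[0,0,0]],
    [[0,0.002,0],[0,0,0]],
  ],
)

```text
time: 15.15
eef_pos: [0.4918, -0.0135, 0.0227]
tcp_rot: [0.521, -3.098, 0.0]
force: [0.9, -3.2, 4.4]
finger_gap: 0.0004
```

```bash
python3 st.py
```

```text
t 15.15 jig [-0.1001 -0.0565] z 0.0227 yaw- -4.7056 Fj [-0.2 -3.3  4.4]
```

Request:
drive_tool(
  steps=[
    [[0,0.002,0],[0,0,0]],
    [[0,0.002,0],[0,0,0]],
    [[0,0.001,0],[0,0,0]],
    [[0,0.001,0],[0,0,0]],
  ],
)

```text
time: 15.55
eef_pos: [0.4907, -0.0107, 0.0228]
tcp_rot: [0.518, -3.098, 0.006]
force: [3.4, -10.2, 3.9]
finger_gap: 0.0004
```

```bash
python3 st.py; python3 -c "
from h import *
c=read_camera('scene'); save('s16',c,(150,275,220,345),6)
c=read_camera('top'); save('t16',c,(155,255,180,290),7)"
```

```text
t 15.55 jig [-0.1003 -0.0536] z 0.0228 yaw- -4.7077 Fj [ -0.  -10.7   3.9]
```

View pics/s16.png

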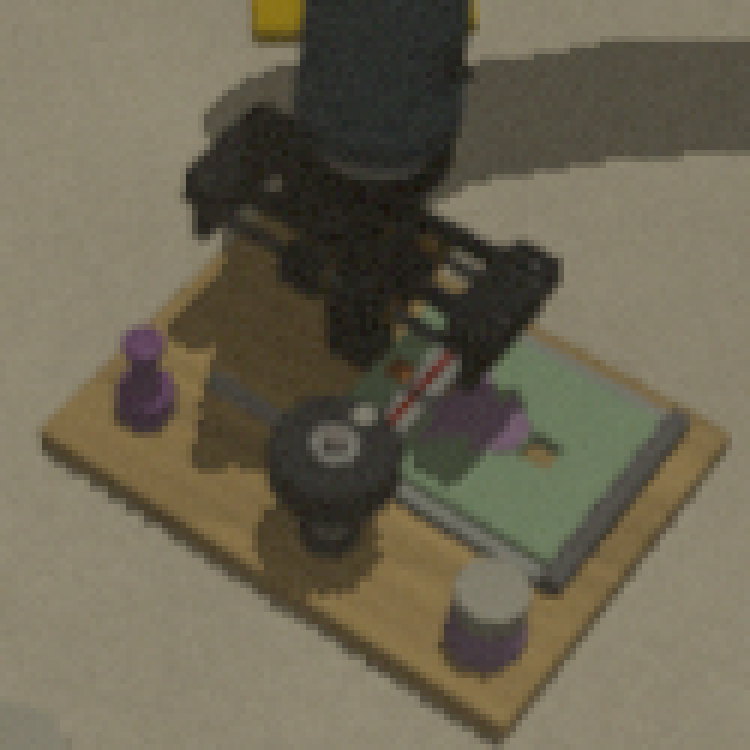

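Request:
drive_tool(
  steps=[
    [[0,0,0],[0,0,0]],
    [[0,-0.006,0],[0,0,0]],
    [[0,-0.015,0],[0,0,0]],
    [[0,-0.025,0],[0,0,0]],
    [[0,-0.02,-0.02],[0,0,0]],
    [[0,-0.01,-0.04],[0,0,0]],
    [[0,-0.01,-0.04],[0,0,0]],
    [[0,-0.02,-0.04],[0,0,0]],
  ],
)

```text
time: 16.45
eef_pos: [0.5236, -0.106, 0.1636]
tcp_rot: [0.526, -3.096, -0.005]
force: [0.3, -0.8, -0.8]
finger_gap: 0.0008
```

Request:
drive_tool(
  steps=[
    [[0,-0.04,-0.02],[0,0,0]],
    [[0,-0.04,0],[0,0,0]],
    [[0,-0.04,0],[0,0,0]],
    [[0,-0.02,0],[0,0,0]],
    [[0,0,0],[0,0,0]],
  ],
)

```text
time: 16.95
eef_pos: [0.5702, -0.2431, 0.1815]
tcp_rot: [0.514, -3.099, -0.002]
force: [-0.8, 0.2, 0.0]
finger_gap: 0.0004
```

```bash
python3 st.py; python3 -c "
from h import *
c=read_camera('scene'); save('s17',c,(150,275,220,345),6)
Q=cloud(c); 
c=read_camera('top'); save('t17',c,(155,255,180,290),7)
P=cloud(c)
col=c['color'].astype(int); J=np.stack([(P[...,0]-ORG[0])*np.cos(TH)+(P[...,1]-ORG[1])*np.sin(TH),-(P[...,0]-ORG[0])*np.sin(TH)+(P[...,1]-ORG[1])*np.cos(TH),P[...,2]],-1)
m=(abs(J[...,0])<.045)&(J[...,1]<.13)&(J[...,1]>-.13)&(col[...,1]>col[...,0]+4)&(J[...,2]<.04)
print(m.sum(),J[m].min(0),J[m].max(0),np.median(J[m][:,2]))
"
```

```text
t 16.95 jig [-0.0995 -0.2991] z 0.1815 yaw- -4.7101 Fj [-0.7  0.5  0. ]
501 [-0.0449852  -0.03755673  0.01602426] [0.04498584 0.10194363 0.03651422] 0.02697691408832492
```

View pics/s17.png

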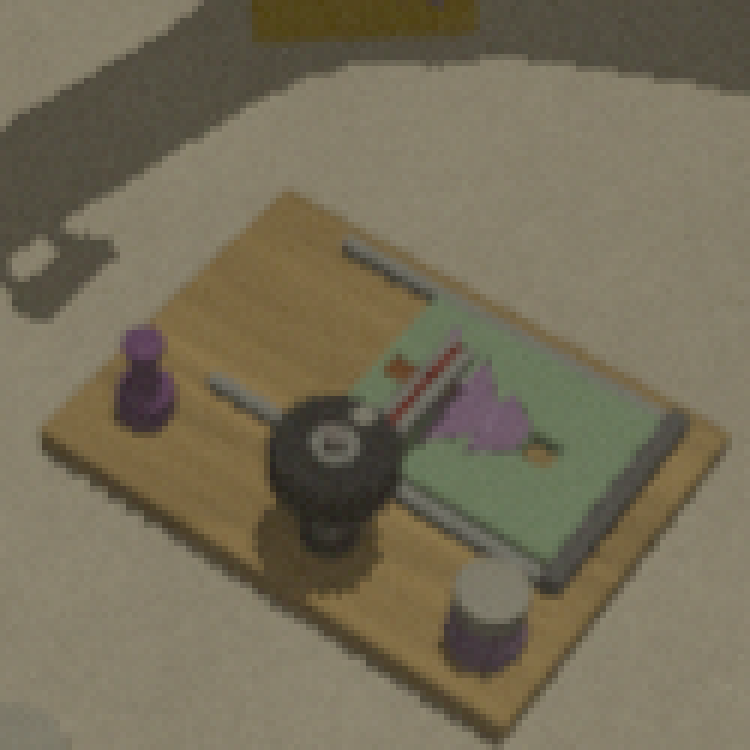

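View pics/t17.png

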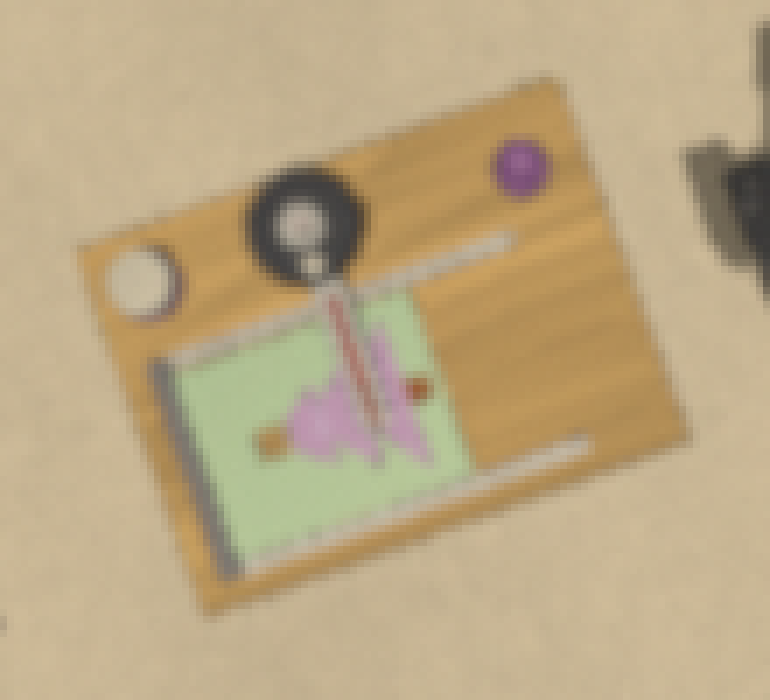

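```bash
python3 -c "
from h import *
print(hand_in())"
```

```text
the job is handed in; nothing more can be done
None
```

The collar is two turns up with its dot on the stripe, and the plaque is home against the end stop. I handed the job in just after t ≈ 17 s; the hand-in gives no verdict.

**Collar:** I rolled the shut fingertips round the rim anticlockwise, from 0.71 rad to about 12.53 rad. The target was 12.57 rad. The force read between moves stayed at about 10 N or less, against the 35 N limit. With the fingers clear, the wrist camera put the dot about 2° short of the stripe. The 15 mm rise of the collar gave the same angle.

**Plaque:** I turned the gripper a quarter turn and pushed the trailing edge. Force held at about 3.4 N while it slid, then rose to 10.7 N where the stop should be.

**Last checks:**
- The top camera shows the plaque flat on the board from jig y -38 to +102 mm. That puts its centre at about +32 mm, slightly past the +30 expected but within the 2 mm calibration.
- The scene and top pictures show the dot in line with the stripe.
- The pot and dabber look unmoved in those pictures. I did not re-measure the other bystanders, but the arm went nowhere near them.
- The gripper is clear of everything.

No check failed. Two wrist-camera readings of the collar were worthless because the gripper blocked the view, so I ignored them.

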